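Pass the praline box between the truffle trays

ROBOT

A 6-joint arm with a two-finger parallel gripper is mounted at the origin on the work surface. World frame = base frame: x ahead of the robot, y to its left, z up, the work surface at z = 0. Lengths are in m, angles in rad, forces in N, time in s.
With the tool pointing down it reaches from about 0.35 to 0.775 m from the base axis. Payload 7.3 kg.
Tool frame: the origin (TCP) lies at the very end of the fingers, on their centre line; the grasp point (between the pads) lies 19 mm behind it (robot.pinch_z is the distance from the TCP to the grasp point, in m); z points along the fingers, y is the line along which they close (so a half turn about z gives the same grasp; the last joint's range is limited). The gripper opens to 92 mm and grips with 3 to 60 N. Pads are 19 mm wide; open, the fingers measure 130 mm over their backs; the gripper's body (75 mm by 190 mm) begins 47 mm behind the grasp point.
Start: joints at [-1.412, 0.342, 1.524, -0, 1.275, -0.146], TCP at [0.158, -0.501, 0.227] pointing down, gripper open.
Joint ranges: [-2.53, 2.53], [-0.77, 2.02], [0.04, 2.7], [-1, 4.14], [0.28, 2.66], [-3.11, 3.11]. Speed limits (rad/s): [2.57, 2.57, 3.14, 3.14, 3.14, 3.14].

INTERFACE

Orientations are given as [roll, pitch, yaw] about the fixed x, y, z axes, in that order (R = Rz(yaw) Ry(pitch) Rx(roll)).
In Python, from cell import robot gives the robot as it stands.
- The arm moves only by the tool move_arm, never from a script. Its argument "motion" is a list of rows, each a list of 6 numbers: the shift along the tool's x, y, z in units of 0.1 m (1.0 is 0.1 m), then the turn, a rotation vector about the tool's x, y, z in units of pi rad (1.0 is pi rad). In form: [[dx, dy, dz, rx, ry, rz], ...]. A call has 1 to 12 rows; each row is the pose to reach, as a shift and turn from the pose commanded when the call began, along the tool's axes at that moment, turning the shorter way round; what a row does not reach only later rows make up. A row lasts 1/8 s, in which the tool goes at most 62.5 mm and 10.7 degrees, less where a joint would pass 70% of its speed; a pose out of reach is approached as far as the arm can. A call with a number of a shift or a turn outside -1 to 1 is refused whole. A call with a gripper value outside its range is refused whole. "fingers" is the opening, from -1 (shut) to 1 (fully open), set as the call begins (left out, the last holds). The fingers move at their own pace and stop on an object; "newtons" is the grip in N (left out, the last holds). Time passes only in rows, so rows that repeat a pose let the fingers close. It gives the time, the measured TCP pose, the force, the opening and the grip force at its end, in the units of the state.
- robot.observe(): the state, without advancing time (a new reading comes with each control period).
- robot.read_camera(name): name is "side" or "top"; returns a dict with "image" (480x640x3 uint8, red, green, blue), "range_z" (480x640 float32, m along the optical axis (not along the pixel's ray), 0 where there is no reading), "vfov" (degrees; the focal length in pixels is half the picture's height over the tangent of half this angle, whatever the lens; pixels are square), "cx", "cy" (the principal point, pixels), "extrinsics" (4x4, takes a point from camera to world coordinates). Camera axes: x right, y up, looking along -z (the intrinsics and any distortion apply to the point x, -y, -z); pixel columns grow to the right and rows downward; lengths in m; the calibration is good to about 2 mm. A picture is of the moment at which its call begins.
- robot.hand_in(): hands the job in; it is judged then, once.
The state is a dict: "time": time; "qpos": joint angles; "qvel": joint speeds; "joint_efforts": joint torques, N m; "tool_pos": TCP position; "tool_rot": TCP orientation; "contact_force": force on the tool from outside, world axes, zero at the start; "torque": the same for the moment, N m; "opening": finger opening in m; "grip_force": force on a finger pad.
Only numpy, scipy, OpenCV 4.12 (cv2) and the standard library are available. Lean on these libraries where they do the work, as an engineer would, in place of code of your own. Each camera call takes 0.05 s, during which the arm holds its last target. There are 200 camera calls.

TASK

Push the closed praline box along the counter, through the narrow lane between the two truffle trays, until it lies wholly on the wooden pick-up pad beyond them. Only push it, never lift it off the counter, and leave the jar, the card stand and the tin where they are.

Things in the scene. Friction and masses are not known exactly. Their poses are not given: they have to be found in the camera images.
- box: Closed cardboard praline box with a paper ribbon cross on its lid, loose on the counter: 80 mm wide (its x) by 100 mm long (its y) by 32 mm high, upright plain sides, 0.2 to 0.45 kg. Origin at the centre of its underside, z up. Its y axis points roughly (within 0.35 rad) along the lane, towards the trays and the pad.
- trays: Two fixed steel truffle trays with a straight lane between them. Origin on the counter, mid-lane; y runs along the lane to the pad, x across it, away from the robot. Lane 88 mm wide (x -44 to 44), tray sides y -70 to 70, each tray 150 wide, 16 high (rim bead 19), corner radius 20; truffles up to 42 high, 16 or more back from the lane. The box starts 180 to 210 mm before the origin, up to 25 aside.
- pad: Light wooden pick-up pad let in flush with the dark stone counter (no step), beyond the trays and in line with the lane, turned as the trays are: 120 mm across (its x) by 140 mm along the lane (its y). Origin at its centre on the counter surface.
- jar: Bystander: upright amber jar with a steel cap, 60 mm diameter, 85 mm high, beside the pad, far side. Origin at the centre of its underside.
- card_stand: Bystander: plain paper card (56 mm wide) in a dark wooden foot 30 by 60 mm, 57 mm high in all, on the far side of the box's start. Origin at the centre of its underside.
- tin: Bystander: plain aluminium tin, 60 mm diameter, 40 mm high, beside the pad, near side. Origin at the centre of its underside.
- corner_fl (a point): Bottom corner of the praline box, at x, y = -40, +50 mm in the box's frame.
- corner_fr (a point): Bottom corner of the praline box, at x, y = +40, +50 mm in the box's frame.
- corner_bl (a point): Bottom corner of the praline box, at x, y = -40, -50 mm in the box's frame.
- corner_br (a point): Bottom corner of the praline box, at x, y = +40, -50 mm in the box's frame.
Mind the look-alikes: they are no part of the job. Of the things that look like the box, the largest one is meant.

How it is judged:
On the way:
1. the box passes through the lane between the trays, on the counter (y of box in the frame of trays between -0.04 and 0.04 m and x of box in the frame of trays between -0.012 and 0.012 m and height (world z) of box below 0.006 m), for 0.1 s.
At the end, for the whole second after the job is handed in: All four bottom corners of the box lie on the pad (1 mm grace), the box flat on the counter (tilt under 0.05 rad, underside within 4 mm) and at rest (x of corner_fl in the frame of pad between -0.061 and 0.061 m and y of corner_fl in the frame of pad between -0.071 and 0.071 m and x of corner_fr in the frame of pad between -0.061 and 0.061 m and y of corner_fr in the frame of pad between -0.071 and 0.071 m and x of corner_bl in the frame of pad between -0.061 and 0.061 m and y of corner_bl in the frame of pad between -0.071 and 0.071 m and x of corner_br in the frame of pad between -0.061 and 0.061 m and y of corner_br in the frame of pad between -0.071 and 0.071 m and height (world z) of box below 0.004 m and angle between box's own z axis and vertical below 0.05 rad and linear speed of box below 0.01 m/s); the robot touches nothing.
It fails at once if the box is lifted (12 mm) or tipped (0.25 rad) (height (world z) of box above 0.012 m or angle between box's own z axis and vertical above 0.25 rad).
It fails at once if the jar, card stand or tin is moved more than 15 mm or knocked over (distance of any of jar, card_stand, tin from where it was at the start of the episode above 0.015 m or angle between any of jar, card_stand, tin's own z axis and vertical above 0.4 rad).
It also fails if it takes over 72 s, if anything falls off the work surface, if the arm or the gripper's body presses on something with over 40 N, if the wrist force passes 120 N, or if a joint passes its speed limit or range.

## Working session

There is one attempt and no reset: what is moved stays moved. The work goes in short steps, Python scripts to look and compute and a tool call to move; the robot and the scene stay as the last step left them, time stands still between calls to the robot, and variables do not carry over. Pictures are saved under pics/ and viewed, at most 10 in all, crops included, and the job is handed in when it is done.

Besides the shell and the picture viewer there is one more tool, called after "Request:" as name([rows], argument=value, ...), one row to a line, values as JSON. move_arm: Moves the arm, as the interface text tells. Shifts and turns lie within -1 to 1; 1 stands for 0.1 m of shift or pi rad of turn. Its arguments: {"type":"object","properties":{"motion":{"type":"array"},"fingers":{"type":"number"},"newtons":{"type":"number"}},"required":["motion"]}

```bash
mkdir -p pics; cat > h.py <<'E'
import numpy as np, cv2
from cell import robot
def cam(n):
    c=robot.read_camera(n); c['f']=240/np.tan(np.radians(c['vfov'])/2); return c
def toworld(c,u,v,z):
    E=np.array(c['extrinsics']); d=np.stack([(np.asarray(u,float)-c['cx'])/c['f'],-(np.asarray(v,float)-c['cy'])/c['f'],-np.ones(np.shape(u))],-1)@E[:3,:3].T
    o=E[:3,3]; return o+d*((z-o[2])/d[...,2])[...,None]
def cloud(c):
    v,u=np.mgrid[:480,:640]; r=c['range_z']; E=np.array(c['extrinsics'])
    p=np.stack([(u-c['cx'])/c['f']*r,-(v-c['cy'])/c['f']*r,-r],-1)
    return p@E[:3,:3].T+E[:3,3]
E
python3 - <<'E'
from h import *
for n in('top','side'):
    c=cam(n); print(n,[ (k,c[k]) for k in c if k not in('image','range_z')]); cv2.imwrite(f'pics/{n}0.png',c['image'][...,::-1])
print(robot.observe())
E
```

```text
top [('vfov', 48.839173722721995), ('cx', 314.74107433068974), ('cy', 235.24972953001262), ('extrinsics', array([[ 0.07751958,  0.97529881, -0.20684038,  0.36265203],
       [-0.99697213,  0.07710224, -0.01009054,  0.00682357],
       [ 0.00610656,  0.20699631,  0.97832267,  1.03594232],
       [ 0.        ,  0.        ,  0.        ,  1.        ]])), ('f', np.float64(528.5966593746367))]
side [('vfov', 53.765440944810926), ('cx', 308.7553111585289), ('cy', 239.5569337452297), ('extrinsics', array([[-0.99919166,  0.03163545, -0.02480391,  0.53361822],
       [-0.03870141, -0.5901096 ,  0.80639498,  0.67197589],
       [ 0.01087364,  0.80670308,  0.59085692,  0.53589924],
       [ 0.        ,  0.        ,  0.        ,  1.        ]])), ('f', np.float64(473.4196502647719))]
{'time': 0.1, 'qpos': array([-1.41201751e+00,  3.42626885e-01,  1.52494082e+00, -2.60523433e-05,
        1.27540539e+00, -1.46027247e-01]), 'qvel': array([ 0.00073204, -0.00232071, -0.00209958,  0.00057179,  0.00142478,
       -0.00095723]), 'joint_efforts': array([ 1.56136739e-03, -4.32005060e+01, -2.44694495e+01,  7.19231553e-02,
        5.26040001e-02, -5.42942587e-05]), 'tool_pos': array([ 0.15749674, -0.50042553,  0.2261213 ]), 'tool_rot': array([-3.14022328e+00, -1.76217330e-04,  3.04813549e-01]), 'contact_force': array([0.71393261, 0.55843039, 0.83935982]), 'torque': array([ 0.01094318, -0.04767259, -0.01953336]), 'grip_force': 0.0, 'opening': 0.09195316309108897}
```

View pics/top0.png

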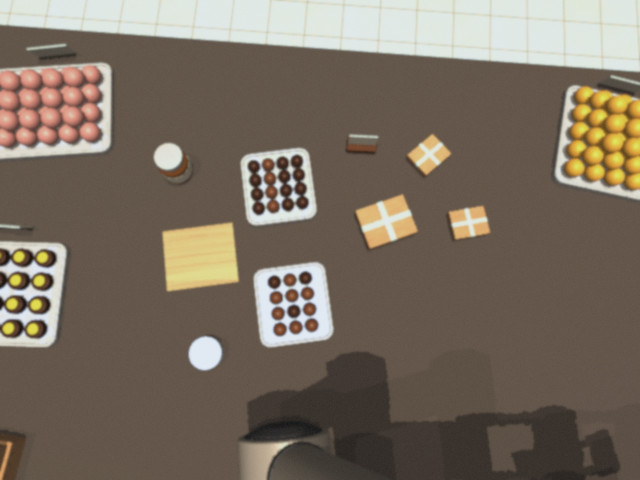

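View pics/side0.png

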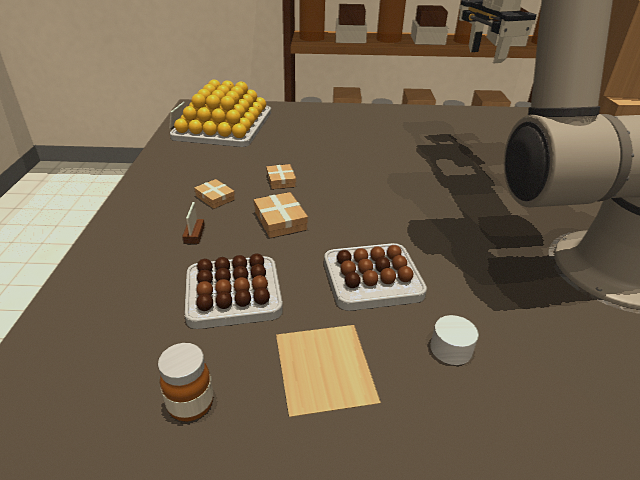

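The top view shows three ribboned boxes: (386,221) large, (429,154) small and (469,222) small. The large one at (386,221) is the target. Pad is at (200,256), trays at (278,186) and (293,304), jar at (170,160), card stand at (362,143) and tin at (205,353).

```bash
cat >> h.py <<'E'
def rect(c,m,z,near=None):
    cs=[k for k in cv2.findContours(m.astype(np.uint8),cv2.RETR_EXTERNAL,cv2.CHAIN_APPROX_NONE)[0] if cv2.contourArea(k)>150]
    out=[]
    for k in cs:
        p=toworld(c,k[:,0,0],k[:,0,1],z)[:,:2]
        r=cv2.minAreaRect((p*1000).astype(np.float32)); out.append((np.round(k[:,0].mean(0)),np.round(r[0],1),np.round(r[1],1),round(r[2],1)))
    return out
def boxmask(c):
    P=cloud(c); h=cv2.cvtColor(c['image'],cv2.COLOR_RGB2HSV)
    return (P[...,2]>.022)&(P[...,2]<.042)
E
python3 - <<'E'
from h import *
c=cam('top'); P=cloud(c); h=cv2.cvtColor(c['image'],cv2.COLOR_RGB2HSV); Z=P[...,2]
for (u,v) in [(200,256),(386,221),(429,154),(469,222),(278,186),(293,304),(170,158),(363,140),(205,353),(336,280),(375,215)]:
    print((u,v),h[v,u],np.round(P[v,u],3))
M=((h[...,0]<25)&(h[...,0]>8)&(h[...,1]>60)&(h[...,2]>150))
pad=M&(abs(Z)<.012)
print('pad'); [print(*r) for r in rect(c,pad,0)]
fill=cv2.morphologyEx(((h[...,2]>140)&(abs(Z)>.012)).astype(np.uint8),cv2.MORPH_CLOSE,np.ones((5,5)))
print('bright, z .032'); [print(*r) for r in rect(c,fill,.032)]
print('trays z .018'); [print(*r) for r in rect(c,fill,.018)]
cr=c['image'][120:380,140:500,::-1]; cv2.imwrite('pics/crop.png',cv2.resize(cr,None,fx=2.2,fy=2.2))
E
```

```text
(200, 256) [ 24 102 224] [0.522 0.241 0.001]
(386, 221) [100  13 237] [ 0.614 -0.119  0.032]
(429, 154) [ 90   9 233] [ 0.762 -0.2    0.025]
(469, 222) [ 90  10 233] [ 0.628 -0.284  0.022]
(278, 186) [102  14 234] [0.674 0.099 0.015]
(293, 304) [109  33 168] [0.441 0.049 0.014]
(170, 158) [ 41   9 228] [0.691 0.302 0.085]
(363, 140) [ 19  49 110] [ 0.774 -0.064  0.043]
(205, 353) [105  19 242] [0.337 0.201 0.039]
(336, 280) [ 16  66 101] [ 0.495 -0.031 -0.001]
(375, 215) [ 19 117 224] [ 0.624 -0.097  0.033]
pad
[201. 283.] [468.3 230.5] [ 20.7 141.3] 7.7
[199. 248.] [536.6 245. ] [ 92.2 142.1] 12.2
bright, z .032
[263. 457.] [159.9  67.3] [60.8 87. ] 8.3
[205. 353.] [336.9 202.5] [57.8 59.6] 4.5
[292. 305.] [439.6  48.9] [147.6 137.6] 12.1
[ 28. 291.] [420.9 549.6] [196.4 128.7] 4.4
[469. 222.] [ 624.2 -281.2] [56.4 70.4] 14.7
[386. 221.] [ 614.2 -119.3] [ 81.  100.8] 23.4
[278. 186.] [668.9  97.6] [147.5 138.8] 12.1
[168. 156.] [712.4 323.4] [53.5 53.9] 7.4
[429. 154.] [ 758.8 -198.5] [56.2 70.3] 45.0
[601. 143.] [ 818.1 -548. ] [170.8 218.5] 81.5
[ 54. 110.] [794.4 566.7] [196.4 228.8] 8.6
[330.  24.] [1006.5   37.3] [ 167.2 1369.7] 4.7
trays z .018
[263. 457.] [157.1  68.1] [61.6 88.2] 8.3
[205. 353.] [336.5 205.2] [58.7 60.5] 4.5
[292. 305.] [440.7  49.5] [149.7 139.6] 12.1
[ 28. 291.] [421.7 557.2] [199.1 130.4] 4.4
[469. 222.] [ 627.9 -285.2] [57.1 71.4] 14.7
[386. 221.] [ 617.7 -121.1] [ 82.2 102.2] 23.4
[278. 186.] [673.1  98.8] [149.5 140.8] 12.1
[168. 156.] [717.3 327.8] [54.2 54.7] 7.4
[429. 154.] [ 764.3 -201.4] [57.  71.3] 45.0
[601. 143.] [ 824.4 -555.7] [173.2 221.5] 81.5
[ 54. 110.] [800.5 574.5] [199.1 232. ] 8.6
[330.  24.] [1015.4   37.7] [ 169.5 1388.8] 4.7
```

View pics/crop.png

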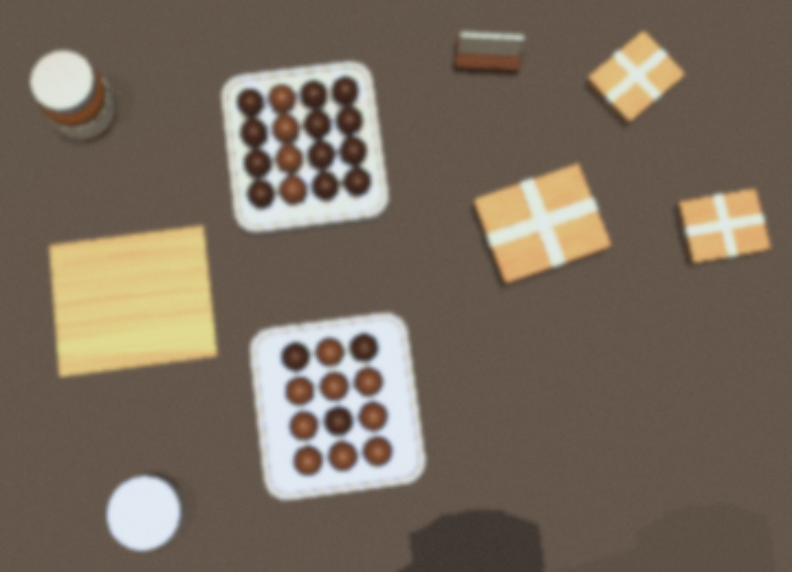

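```bash
cat >> h.py <<'E'
from scipy.spatial.transform import Rotation as Ro
TH=np.arctan2(49.3,232.4); O=np.array([.5569,.0741]); LX=np.array([np.cos(TH),np.sin(TH)]); LY=np.array([-np.sin(TH),np.cos(TH)])
def lane(p): d=np.asarray(p)[...,:2]-O; return np.stack([d@LX,d@LY],-1)*1000
def go(x,y,z):
    "tool-axis shift (0.1 m units) and turn to lane pose x,y mm, height z mm"
    s=robot.observe(); R=Ro.from_euler('xyz',s['tool_rot']); p=s['tool_pos']
    t=np.r_[O+(LX*x+LY*y)/1000,z/1000]; G=Ro.from_euler('xyz',[np.pi,0,TH+np.pi/2])
    print('lane now',lane(p).round(1),p[2].round(4),'shift',(R.inv().apply(t-p)*10).round(3),'turn',((R.inv()*G).as_rotvec()/np.pi).round(4),'t',s['time'])
def look():
    c=cam('top'); h=cv2.cvtColor(c['image'],cv2.COLOR_RGB2HSV); Z=cloud(c)[...,2]
    m=((Z>.022)&(Z<.042)&(h[...,2]>140)).astype(np.uint8)
    m=cv2.morphologyEx(m,cv2.MORPH_CLOSE,np.ones((5,5)))
    for r in rect(c,m,.032):
        if 65<min(r[2])<110 and max(r[2])<125: 
            a=r[3]-np.degrees(TH); a=(a+45)%90-45
            print('box lane',lane(r[1]/1000).round(1),'size',r[2],'yaw rel deg',round(a,1))
    return c
E
python3 - <<'E'
from h import *
print(np.degrees(TH)); c=look(); go(95,-211,120)
h=cv2.cvtColor(c['image'],cv2.COLOR_RGB2HSV); Z=cloud(c)[...,2]
m=((h[...,1]>75)&(h[...,2]>170)&(abs(Z)<.012)).astype(np.uint8)
for r in rect(c,cv2.morphologyEx(m,cv2.MORPH_CLOSE,np.ones((5,5))),0): print('pad',lane(r[1]/1000),*r)
E
```

```text
11.976847363528936
box lane [-119.3   -0. ] size [115.5  85.3] yaw rel deg 0.6
box lane [  15.9 -201.1] size [ 81.  100.8] yaw rel deg 11.4
lane now [-509.9 -479.3] 0.2263 shift [ 6.278 -2.091  1.066] turn [-2.000e-04 -2.000e-04 -4.695e-01] t 0.2
pad [  0.73729361 171.17317663] [200. 256.] [522.1 241.7] [120.5 140.6] 12.1
```

Request:
move_arm([
  [0.5, -0.5, 0, 0, 0, -0.055],
  [1, -1, 0, 0, 0, -0.11],
  [1, -1, 0, 0, 0, -0.17],
  [1, -1, 0, 0, 0, -0.23],
  [1, -1, 0, 0, 0, -0.29],
  [1, -1, 0, 0, 0, -0.35],
  [1, -1, 0, 0, 0, -0.41],
  [1, -1, 0, 0, 0, -0.469],
  [1, -1, 0, 0, 0, -0.469],
], fingers=-1)

```text
time: 1.32
tool_pos: [0.2229, -0.3753, 0.2267]
tool_rot: [-3.142, -0.0, 1.777]
contact_force: [0.1, 1.0, -0.0]
opening: 0.0064
grip_force: 0.0
```

```bash
python3 -c "
from h import *
go(95,-211,120)"
```

```text
lane now [-420.  -370.3] 0.2267 shift [1.61  5.145 1.067] turn [-0.    -0.    -0.001] t 1.325
```

Request:
move_arm([
  [0.2, 0.5, 0, 0, 0, -0.001],
  [0.35, 1, 0, 0, 0, -0.001],
])

```text
time: 1.58
tool_pos: [0.3143, -0.3201, 0.2268]
tool_rot: [3.141, 0.0, 1.775]
contact_force: [0.1, -0.9, 0.5]
opening: 0.0003
grip_force: 0.0
```

Request:
move_arm([
  [0.2, 0.5, 0, 0, 0, 0],
  [0.35, 1, 0, 0, 0, 0],
])

```text
time: 1.82
tool_pos: [0.4054, -0.2643, 0.2268]
tool_rot: [3.142, 0.0, 1.777]
contact_force: [-1.0, -1.9, 0.5]
opening: 0.0005
grip_force: 0.0
```

Request:
move_arm([
  [0.2, 0.5, 0, 0, 0, 0],
  [0.35, 1, 0, 0, 0, 0],
])

```text
time: 2.08
tool_pos: [0.4959, -0.209, 0.2267]
tool_rot: [-3.142, 0.0, 1.777]
contact_force: [1.2, -1.2, 0.7]
opening: 0.0
grip_force: 0.0
```

Request:
move_arm([
  [0.2, 0.5, 0, 0, 0, 0],
  [0.35, 1, 0, 0, 0, 0],
])

```text
time: 2.33
tool_pos: [0.5864, -0.1539, 0.2266]
tool_rot: [-3.141, 0.0, 1.777]
contact_force: [0.7, -0.9, -0.4]
opening: 0.0
grip_force: 0.0
```

Request:
move_arm([
  [0.2, 0.5, 0, 0, 0, 0],
  [0.2, 1, 0, 0, 0, 0],
  [0.2, 1, 0, 0, 0, 0],
  [0.2, 1, 0, 0, 0, 0],
])

```text
time: 2.82
tool_pos: [0.6782, -0.1147, 0.2259]
tool_rot: [-3.14, -0.0, 1.779]
contact_force: [-0.8, 0.2, -0.2]
opening: 0.0002
grip_force: 0.0
```

```bash
python3 -c "
from h import *
go(95,-211,12)"
```

```text
lane now [  79.5 -209.9] 0.2259 shift [-0.012  0.159  2.139] turn [-0.0005 -0.0001 -0.0002] t 2.825
```

Request:
move_arm([
  [-0.01, 0.16, 0.4, 0, 0, 0],
  [-0.01, 0.16, 0.8, 0, 0, 0],
  [-0.01, 0.16, 1, 0, 0, 0],
])

```text
time: 3.2
tool_pos: [0.6925, -0.1129, 0.1248]
tool_rot: [-3.139, -0.001, 1.778]
contact_force: [-0.5, -0.4, 0.9]
opening: 0.0004
grip_force: 0.0
```

Request:
move_arm([
  [0, 0, 0.4, 0, 0, 0],
  [0, 0, 0.75, 0, 0, 0],
  [0, 0, 1, 0, 0, 0],
  [0, 0, 1, 0, 0, 0],
])

```text
time: 3.7
tool_pos: [0.6924, -0.1128, 0.0254]
tool_rot: [-3.138, -0.002, 1.779]
contact_force: [-0.0, -0.1, 0.6]
opening: 0.0001
grip_force: 0.0
```

```bash
python3 -c "
from h import *
go(40,-211,12); c=cam('side'); cv2.imwrite('pics/s1.png',cv2.resize(c['image'][120:300,150:450,::-1],None,fx=2.5,fy=2.5))"
```

```text
lane now [  93.7 -210.9] 0.0254 shift [-0.002 -0.537  0.136] turn [-0.0012 -0.0006 -0.0003] t 3.7
```

View pics/s1.png

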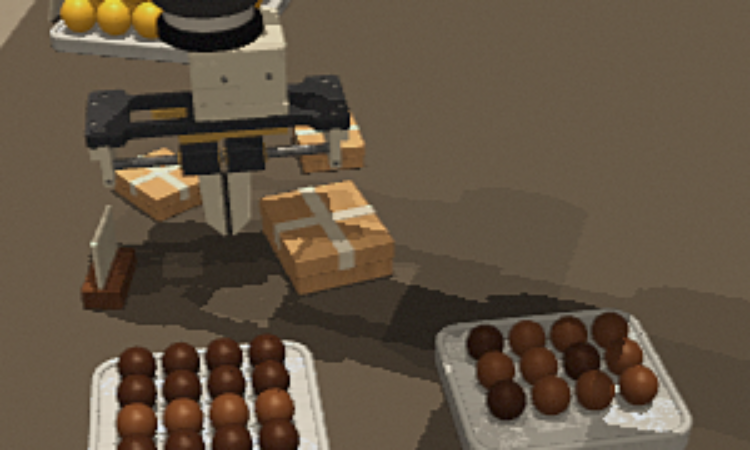

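The closed fingers stand beside the box's far (+x) side at about (230,220) in the crop, with the box at (325,235). The fingers are clear of the card stand at (105,265). I'll lower them and push sideways.

Request:
move_arm([
  [0, 0, 0.06, 0, 0, 0],
  [0, 0, 0.12, 0, 0, 0],
  [0, -0.1, 0.12, 0, 0, 0],
  [0, -0.13, 0.12, 0, 0, 0],
  [0, -0.16, 0.12, 0, 0, 0],
  [0, -0.19, 0.12, 0, 0, 0],
  [0, -0.22, 0.12, 0, 0, 0],
  [0, -0.25, 0.12, 0, 0, 0],
  [0, -0.27, 0.12, 0, 0, 0],
  [0, -0.29, 0.12, 0, 0, 0],
  [0, -0.3, 0.12, 0, 0, 0],
  [0, -0.3, 0.12, 0, 0, 0],
])

```text
time: 5.25
tool_pos: [0.6652, -0.1187, 0.0149]
tool_rot: [3.141, 0.0, 1.781]
contact_force: [1.5, -0.0, 1.1]
opening: 0.0006
grip_force: 1.0
```

```bash
python3 -c "
from h import *
c=look();go(58,-211,12)
P=cloud(c);m=(P[...,2]>.022)&(P[...,2]<.042);L=lane(P[m]/1);k=(abs(L[:,0])<90)&(L[:,1]<-100)&(L[:,1]>-270)
print(k.sum(), cv2.minAreaRect(L[k].astype(np.float32)))"
```

```text
lane now [  65.9 -211. ] 0.0148 shift [ 0.001 -0.079  0.028] turn [0.     0.0001 0.0005] t 5.3
0 ((0.0, 0.0), (0.0, 0.0), 0.0)
```

```bash
cat >> h.py <<'E'
def look2():
    for n in('side','top'):
        c=cam(n); P=cloud(c); h=cv2.cvtColor(c['image'],cv2.COLOR_RGB2HSV)
        m=(P[...,2]>.027)&(P[...,2]<.039)&(c['range_z']>0)&(c['image'].min(-1)>25)
        L=lane(P); m&=(abs(L[...,0])<75)&(L[...,1]<260)&(L[...,1]>-265)&(abs(L[...,0])<np.where(abs(L[...,1])<75,46,75))
        m=cv2.morphologyEx(m.astype(np.uint8),cv2.MORPH_OPEN,np.ones((3,3)))
        k,lab,st,_=cv2.connectedComponentsWithStats(m)
        if k<2: print(n,'none',np.round((P[...,2].min(),P[...,2].max()),2)); continue
        i=1+st[1:,4].argmax(); v,u=np.where(lab==i)
        q=lane(toworld(c,u,v,.032)); r=cv2.minAreaRect(q.astype(np.float32)); print(n,'n',len(u),np.round(r[0],1),np.round(r[1],1),round(r[2],1))
E
python3 -c "
from h import *
look2()"
```

```text
side n 1215 [  13.9 -196.3] [ 97.7 109.2] 8.8
top none [-0.77  1.04]
```

Request:
move_arm([
  [0, -0.03, 0, 0, 0, 0],
  [0, -0.05, 0, 0, 0, 0],
  [0, -0.07, 0, 0, 0, 0],
  [0, -0.08, 0, 0, 0, 0],
  [0, 0, 0, 0, 0, 0],
  [0, 0.2, 0, 0, 0, 0],
  [0, 0.2, -0.6, 0, 0, 0],
  [-0.4, 0.2, -1, 0, 0, 0],
  [-1, 0.2, -1, 0, 0, 0],
  [-1, 0.2, -1, 0, 0, 0],
])

```text
time: 6.65
tool_pos: [0.7052, -0.2167, 0.1141]
tool_rot: [-3.141, 0.001, 1.777]
contact_force: [-1.0, 0.8, -0.6]
opening: 0.0003
grip_force: 0.0
```

```bash
python3 -c "
from h import *
look2();look();go(0,-280,120)"
```

```text
side n 1188 [  -0.6 -195.3] [ 81.8 109.1] 4.2
top n 1334 [  -3.5 -191.8] [80.4 93. ] 5.3
lane now [  85.7 -309.9] 0.1135 shift [ 0.3   -0.856 -0.063] turn [-0.0007 -0.0006  0.0005] t 6.8
```

Request:
move_arm([
  [0.15, -0.4, 0, 0, 0, 0],
  [0.35, -0.86, 0, 0, 0, 0],
  [0.35, -0.86, 0.5, 0, 0, 0],
  [0.35, -0.86, 0.8, 0, 0, 0],
  [0.35, -0.86, 1, 0, 0, 0],
  [0.35, -0.86, 1, 0, 0, 0],
], fingers=-0.35)

```text
time: 7.55
tool_pos: [0.6129, -0.1938, 0.0129]
tool_rot: [-3.138, -0.003, 1.783]
contact_force: [-0.3, -0.3, -0.5]
opening: 0.0295
grip_force: 0.0
```

```bash
python3 -c "
from h import *
look2();go(0,-256,13)
c=cam('top');cv2.imwrite('pics/t2.png',cv2.resize(c['image'][100:360,130:500,::-1],None,fx=2.1,fy=2.1))"
```

```text
side n 1176 [  -0.8 -195.4] [ 81.5 109.1] 5.1
top n 1430 [  -3.8 -193.3] [81.5 97.2] 4.2
lane now [   0.6 -275.3] 0.0153 shift [ 0.193 -0.005  0.023] turn [0.0001 0.     0.0009] t 7.65
```

View pics/t2.png

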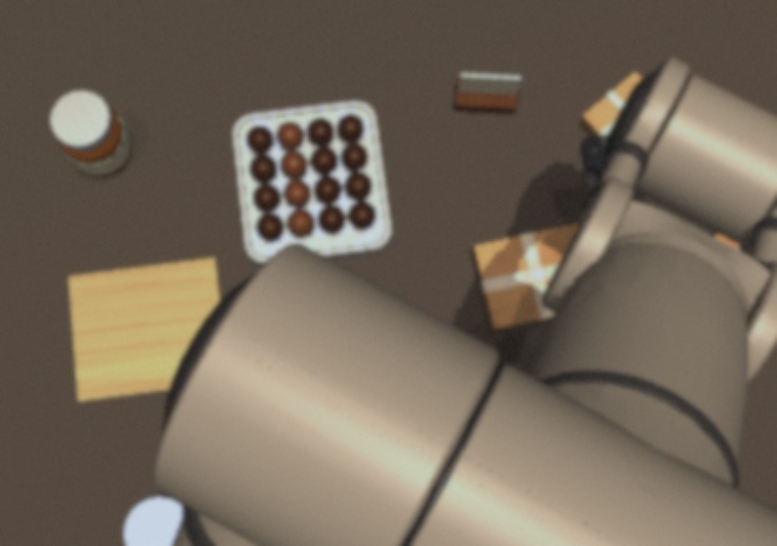

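The top picture shows the box's front half clear of the arm at (525,275), nearly square to the lane; its rear is hidden by the gripper. Jar, card stand and tin are undisturbed. Now I'll push with both fingers.

Request:
move_arm([
  [0.1, 0, 0.02, 0, 0, 0],
  [0.15, 0, 0.02, 0, 0, 0],
  [0.2, 0, 0.02, 0, 0, 0],
  [0.25, 0, 0.02, 0, 0, 0],
  [0.3, 0, 0.02, 0, 0, 0],
  [0.35, 0, 0.02, 0, 0, 0],
  [0.4, 0, 0.02, 0, 0, 0],
  [0.45, 0, 0.02, 0, 0, 0],
  [0.5, 0, 0.02, 0, 0, 0],
  [0.55, 0, 0.02, 0, 0, 0],
  [0.6, 0, 0.02, 0, 0, 0],
  [0.6, 0, 0.02, 0, 0, 0],
])

```text
time: 9.2
tool_pos: [0.6012, -0.1364, 0.0124]
tool_rot: [-3.141, -0.001, 1.782]
contact_force: [0.1, -1.0, 0.7]
opening: 0.0301
grip_force: 0.0
```

```bash
python3 -c "
from h import *
look2();go(0,-180,13)"
```

```text
side n 1358 [   3.2 -157.6] [117.4  81.3] 89.5
top n 776 [   1.1 -131.8] [58.3 80.7] 89.4
lane now [  -0.6 -215.3] 0.0122 shift [ 0.353  0.006 -0.008] turn [-0.0005 -0.0004  0.0005] t 9.3
```

Request:
move_arm([
  [0.05, 0, 0, 0, 0, 0],
  [0.1, 0, 0, 0, 0, 0],
  [0.15, 0, 0, 0, 0, 0],
  [0.2, 0, 0, 0, 0, 0],
  [0.25, 0, 0, 0, 0, 0],
  [0.3, 0, 0, 0, 0, 0],
  [0.35, 0, 0, 0, 0, 0],
  [0.4, 0, 0, 0, 0, 0],
  [0.45, 0, 0, 0, 0, 0],
  [0.5, 0, 0, 0, 0, 0],
  [0.5, 0, 0, 0, 0, 0],
])

```text
time: 10.68
tool_pos: [0.5911, -0.0878, 0.0128]
tool_rot: [-3.141, -0.0, 1.782]
contact_force: [0.1, 0.3, 0.9]
opening: 0.0298
grip_force: 0.0
```

```bash
python3 -c "
from h import *
look2();go(0,-100,13)"
```

```text
side n 1534 [   3.7 -106.1] [ 80.8 114.4] 0.6
top n 414 [  5.8 -72.5] [38.6 70.3] 89.5
lane now [-1.000e-01 -1.659e+02] 0.0128 shift [ 0.659  0.002 -0.002] turn [ 0.     -0.      0.0005] t 10.775
```

Request:
move_arm([
  [0.06, 0, 0, 0, 0, 0],
  [0.12, 0, 0, 0, 0, 0],
  [0.18, 0, 0, 0, 0, 0],
  [0.24, 0, 0, 0, 0, 0],
  [0.3, 0, 0, 0, 0, 0],
  [0.36, 0, 0, 0, 0, 0],
  [0.42, 0, 0, 0, 0, 0],
  [0.48, 0, 0, 0, 0, 0],
  [0.54, 0, 0, 0, 0, 0],
  [0.6, 0, 0, 0, 0, 0],
  [0.66, 0, 0, 0, 0, 0],
])

```text
time: 12.15
tool_pos: [0.5774, -0.0236, 0.0128]
tool_rot: [3.141, 0.0, 1.781]
contact_force: [0.0, -3.1, 3.1]
opening: 0.0298
grip_force: 1.5
```

```bash
python3 -c "
from h import *
look2();go(0,0,13);print(robot.observe()['contact_force'])
c=cam('side');cv2.imwrite('pics/s3.png',cv2.resize(c['image'][150:430,130:500,::-1],None,fx=2.1,fy=2.1))"
```

```text
side n 1841 [  3.3 -41.7] [114.7  81.3] 89.3
top n 15 [36.5  9.7] [5.8 6.1] 83.3
lane now [ -0.4 -99.1] 0.0126 shift [ 0.991  0.006 -0.004] turn [-0.0002 -0.0002  0.0006] t 12.25
[-0.52668587  0.55889471 -0.04238773]
```

View pics/s3.png

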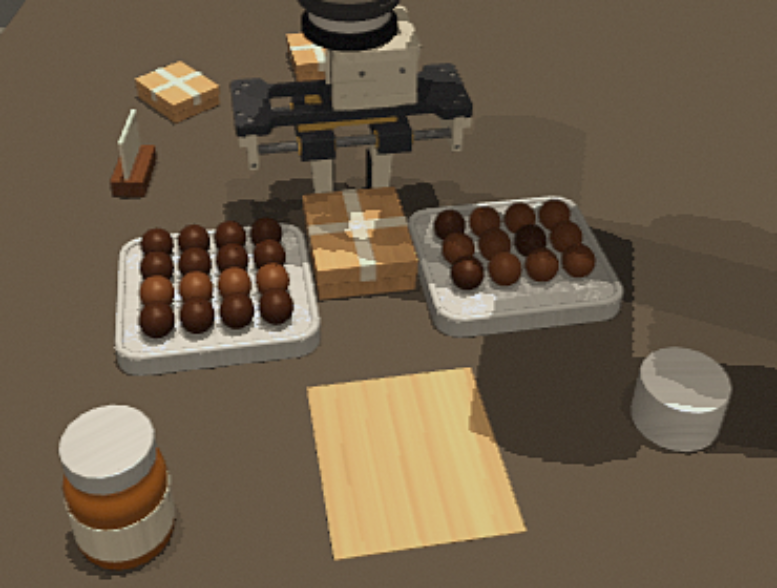

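The box lies inside the lane at (362,245), square between the trays, with the pad ahead at (415,460). I'll keep pushing.

Request:
move_arm([
  [0.06, 0, 0, 0, 0, 0],
  [0.12, 0, 0, 0, 0, 0],
  [0.18, 0, 0, 0, 0, 0],
  [0.24, 0, 0, 0, 0, 0],
  [0.3, 0, 0, 0, 0, 0],
  [0.36, 0, 0, 0, 0, 0],
  [0.42, 0, 0, 0, 0, 0],
  [0.48, 0, 0, 0, 0, 0],
  [0.54, 0, 0, 0, 0, 0],
  [0.6, 0, 0, 0, 0, 0],
  [0.66, 0, 0, 0, 0, 0],
  [0.72, 0, 0, 0, 0, 0],
])

```text
time: 13.8
tool_pos: [0.5623, 0.0469, 0.0127]
tool_rot: [-3.142, 0.0, 1.781]
contact_force: [0.2, -1.6, -0.3]
opening: 0.0299
grip_force: 0.7
```

Request:
move_arm([
  [0.06, 0, 0, 0, 0, 0],
  [0.12, 0, 0, 0, 0, 0],
  [0.18, 0, 0, 0, 0, 0],
  [0.24, 0, 0, 0, 0, 0],
  [0.3, 0, 0, 0, 0, 0],
  [0.36, 0, 0, 0, 0, 0],
  [0.42, 0, 0, 0, 0, 0],
  [0.48, 0, 0, 0, 0, 0],
  [0.54, 0, 0, 0, 0, 0],
  [0.6, 0, 0, 0, 0, 0],
  [0.66, 0, 0, 0, 0, 0],
  [0.72, 0, 0, 0, 0, 0],
])

```text
time: 15.3
tool_pos: [0.5473, 0.1173, 0.0127]
tool_rot: [3.142, 0.0, 1.781]
contact_force: [-0.1, -1.6, -0.9]
opening: 0.0297
grip_force: 0.8
```

```bash
python3 -c "
from h import *
look2();go(0,111.5,13)"
```

```text
side n 2868 [  3.1 102.9] [ 80.8 112.3] 0.1
top n 45 [ 25.9 121.2] [27.2  4. ] 82.5
lane now [-0.5 44.7] 0.0127 shift [ 0.668  0.006 -0.003] turn [ 0.     -0.0001  0.0006] t 15.4
```

Request:
move_arm([
  [0.06, 0, 0, 0, 0, 0],
  [0.12, 0, 0, 0, 0, 0],
  [0.18, 0, 0, 0, 0, 0],
  [0.24, 0, 0, 0, 0, 0],
  [0.3, 0, 0, 0, 0, 0],
  [0.36, 0, 0, 0, 0, 0],
  [0.42, 0, 0, 0, 0, 0],
  [0.48, 0, 0, 0, 0, 0],
  [0.54, 0, 0, 0, 0, 0],
  [0.6, 0, 0, 0, 0, 0],
  [0.64, 0, 0, 0, 0, 0],
  [0.67, 0, 0, 0, 0, 0],
])

```text
time: 16.9
tool_pos: [0.5333, 0.1826, 0.0127]
tool_rot: [-3.142, 0.0, 1.782]
contact_force: [-0.6, -2.3, 0.5]
opening: 0.0298
grip_force: 1.4
```

Request:
move_arm([
  [0, 0, 0, 0, 0, 0],
  [-0.1, 0, 0, 0, 0, 0],
  [-0.3, 0, 0, 0, 0, 0],
  [-0.3, 0, -0.5, 0, 0, 0],
  [-0.3, 0, -1, 0, 0, 0],
  [-1, 0, -1, 0, 0, 0],
  [-1, 0, -1, 0, 0, 0],
])

```text
time: 17.77
tool_pos: [0.5552, 0.0804, 0.1134]
tool_rot: [3.14, 0.001, 1.777]
contact_force: [-0.4, 0.1, -0.4]
opening: 0.0299
grip_force: 0.0
```

Request:
move_arm([
  [-0.5, 0, -0.5, 0, 0, 0],
  [-1, 0, -0.5, 0, 0, 0],
  [-1, 0, -0.5, 0, 0, 0],
])

```text
time: 18.15
tool_pos: [0.5757, -0.0172, 0.1629]
tool_rot: [3.141, 0.001, 1.776]
contact_force: [0.2, 0.2, 0.1]
opening: 0.0297
grip_force: 0.0
```

```bash
python3 -c "
from h import *
look2()
for n in('side','top'):
  c=cam(n);h=cv2.cvtColor(c['image'],cv2.COLOR_RGB2HSV);P=cloud(c);L=lane(P)
  m=((abs(P[...,2])<.01)&(h[...,1]>75)&(h[...,2]>140)&(L[...,1]>80)&(L[...,1]<260)&(abs(L[...,0])<80)).astype(np.uint8)
  v,u=np.where(cv2.morphologyEx(m,cv2.MORPH_OPEN,np.ones((3,3))));r=cv2.minAreaRect(lane(toworld(c,u,v,0)).astype(np.float32));print('pad',n,r)
  a=np.vstack if 0 else None
c=cam('top');a=c['image'];b=cam('side')['image'];cv2.imwrite('pics/f.png',np.hstack([a[100:400,120:480],b[150:450,130:490]])[...,::-1])"
```

```text
side n 3545 [  3.  172.6] [ 81.3 104.9] 0.6
top n 2113 [  0.8 172.7] [100.1  81.1] 89.8
pad side ((0.8783760070800781, 168.7847900390625), (121.41610717773438, 141.22808837890625), 0.22249159216880798)
pad top ((0.5835113525390625, 171.2706298828125), (122.3954086303711, 142.34796142578125), 0.09693462401628494)
```

View pics/f.png

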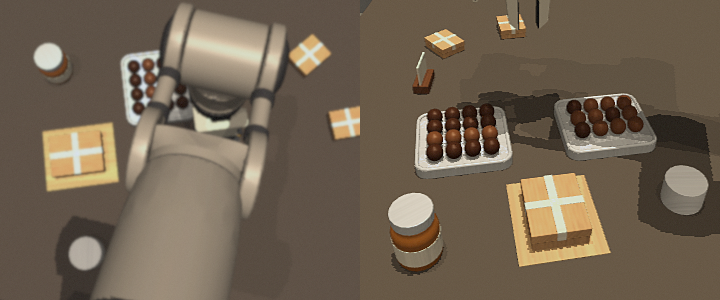

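The box is centred on the pad, at (77,155) in the top view and (555,208) in the side view, with about 18 mm or more to spare along the lane and across. The arm is clear, so I'm handing in.

```bash
python3 -c "
from cell import robot
print(robot.hand_in())"
```

```text
the job is handed in; nothing more can be done
None
```

The praline box was pushed through the lane and, by the last camera measurement, lies flat and wholly on the pad, within about 2 mm of its centre; the jar, card stand and tin look undisturbed in the final pictures, and the job was handed in about 19 s into the 72 s, though the hand-in call returned no verdict.

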